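Clip the hair clip onto the accessory stand

ROBOT

A 7-joint arm with a two-finger parallel gripper is mounted at the origin on the work surface. World frame = base frame: x ahead of the robot, y to its left, z up, the work surface at z = 0. Lengths are in m, angles in degrees, forces in N, time in s.
With the tool pointing down it reaches from about 0.425 to 0.875 m from the base axis. Payload 4.7 kg.
Tool frame: the origin (TCP) lies on the centre line of the jaws, within the pads' length; the fingertips stand env.nose_length ahead of it and the grasp point (between the pads) lies 8 mm behind it (env.nose_length is the distance from the TCP to the fingertips, in m); y points along the fingers, z is the direction in which the jaws open and shut, and the axes are right-handed (so a half turn about y gives the same grasp; the last joint's range is limited). The gripper opens to 87 mm and grips with 3 to 60 N. Pads are 19 mm wide; open, the fingers measure 117 mm over their backs; the gripper's body (75 mm by 190 mm) begins 51 mm behind the grasp point.
Start: joints at [75.693, 18.392, -4.016, 83.108, 1.295, 78.541, -3.26], TCP at [0.169, -0.628, 0.234] pointing down, gripper open.
Joint ranges: [-163.93, 163.93], [-17.29, 119.83], [-79.2, 71.16], [3.27, 140.29], [-89.18, 269.18], [5.43, 117.66], [-154.24, 154.24]. Speed limits (degrees/s): [147.25, 147.25, 180, 180, 180, 180, 180].

INTERFACE

Orientations are given as [roll, pitch, yaw] about the fixed x, y, z axes, in that order (R = Rz(yaw) Ry(pitch) Rx(roll)).
In Python, from cell import env, read_camera, camera_info, job, models gives the robot as it stands.
- The arm moves only by the tool move_arm, never from a script. Its argument "moves" is a list of rows, each a list of 6 numbers: the shift along the tool's x, y, z in mm, then the turn, a rotation vector about the tool's x, y, z in degrees. In form: [[x, y, z, ax, ay, az], ...]. A call has 1 to 20 rows; each row is the pose to reach, as a shift and turn from the pose commanded when the call began, along the tool's axes at that moment; what a row does not reach only later rows make up. A row lasts 1/12 s, in which the tool goes at most 41.7 mm and 7.16 degrees, less where a joint would pass 70% of its speed; a pose out of reach is approached as far as the arm can. A call with a gripper value outside its range is refused whole. "claw" is the finger opening in mm, from 0 to 87, set as the call begins (left out, the last holds). The fingers move at their own pace and stop on an object; "newtons" is the grip in N (left out, the last holds). Time passes only in rows, so rows that repeat a pose let the fingers close. It gives the time, the measured TCP pose, the force and the opening at its end, in the units of the state.
- env.get_obs(): the state, without advancing time (a new reading comes with each control period).
- read_camera(name): name is "scene" or "top" or "wrist"; returns (picture, depth): 480x640x3 uint8, red, green, blue; 480x640 float32, m along the optical axis (not along the pixel's ray), 0 where there is no reading.
- camera_info(name): a dict with "fx", "fy", "cx", "cy" (pixels), "R" (3x3) and "t" (3): a world point X has camera coordinates R X + t. Camera axes: x right, y down, z forward; pixel columns grow to the right and rows downward; lengths in m; the calibration is good to about 2 mm. A picture is of the moment at which its call begins: read the wrist's pose just before it. camera_info takes no time and is no camera call; for the wrist camera it gives the pose at the moment of the call.
- job.sign_off(): hands the job in, once; it reports no verdict.
Trained networks look in the newest picture that a camera, given by its name, has taken for a name from the list of things; names that differ only in an ending like _2 or _b are one class to them, and where a whole thing is asked for, a point or a joint stands for the part that bears it (a point fixed in the world has none). Each returns a list of dicts, best first, with "score" (0 to 1); they miss things now and then, are a little off and sometimes report something else, mostly with a low value. They report only what shows in the picture. A call takes as long as a camera call. They do not tell look-alikes from the thing itself.
- models.spot_in(target, camera): "point" ([x, y, z] in m, in world coordinates, good to about 4 mm: the middle of the surface that is visible of it).
- models.cut_out(target, camera): "mask" (480x640 bool, what is visible of it).
The state is a dict: "time_s": time; "qpos": joint angles; "joint_velocities": joint speeds; "effort": joint torques, N m; "tool_pos": TCP position; "tool_rot": TCP orientation; "force": force on the tool from outside, world axes, zero at the start; "wrist_torque": the same for the moment, N m; "grip_width": finger opening in m.
Only numpy, scipy, OpenCV 4.12 (cv2) and the standard library are available. Lean on these libraries where they do the work, as an engineer would, in place of code of your own. Each camera call takes 0.05 s, during which the arm holds its last target.

TASK

Put the sprung hair clip away on the brass accessory stand. Take it out of the narrow organiser slot by its nose, lay it flat on the open shelf clear of the organiser and let go; then take it by its two levers, squeeze them to open the jaws, and clip it level around the upright post, between the collar and the round knob, so that it stays there by its own spring. Leave the soap pump, pill box, pin dish and nail clipper where they are.

Things in the scene. Friction and masses are not known exactly. Their poses are not given: they have to be found in the camera images.
- clip: Hair clip, yellow and orange plastic, 60 g, 123 mm long, 28 mm tall, lying flat. Origin on the hinge axis at the underside; z up along the hinge, x towards the jaw tips (x = +69), levers back to x = -55 (mm). This body is the yellow half, on the -y side; the orange half at +y mirrors it and turns about the hinge. Squeezed evenly, its middle line is at this body's yaw plus half the joint angle.
- clip_arm (a joint): Angle between the two halves of the clip, rad: 0 = jaws shut, 0.36 = fully open (stop). A strong spring closes it. About 0.04 when it grips the 12 mm post.
- clip_nose (a point): Point between the jaws at x = 48, y = 0, z = 14 mm in the clip's frame: the place to hold the shut nose. The jaws' outer faces are flat and parallel there, 20 mm over both when shut. Squeezing here cannot open the clip.
- clip_pocket (a point): Point in the yellow half's frame at x = 46, y = 0, z = 14 mm: where the post's axis lies when the clip is well home on it. The pocket runs x = 30 to 62 with inner faces at y = +-5 when shut; ribs behind it (x = 6 to 30) stop the post; lips at x = 62 to 69 almost meet when shut and stand 23 mm apart fully open.
- clip_levers (a point): Point between the levers at x = -38, y = 0, z = 14 mm in the clip's frame: the place to squeeze. Flat levers 5 mm thick, 28 mm tall, splayed 0.18 rad each; over both: 32 mm at x = -30, 36 at -40, 41 at the ends. Squeezing takes about 8 N to start and 11 N at the stop, where they are parallel, about 21 mm over both, jaws fully open.
- organiser: White ceramic organiser, fixed. Origin under the slot's centre at shelf height; x points out of the slot's open mouth. Slot open above and at the mouth: 50 mm wide, x = -28 to +32 mm, walls 4 mm thick, 40 high. A bay with a black comb, 52 high, adjoins to y = -59. The clip's levers start between the walls, too close for fingers; its nose sticks out of the mouth.
- slot (a point): Centre of the slot, on its floor, 6 mm above the shelf.
- stand: Brass accessory stand, fixed. Origin on the post's axis at shelf height, z up. Round marble base 80 mm across, 12 mm high; upright post 12 mm diameter; collar 26 mm across with its top at z = 50 mm; round knob 20 mm across centred at z = 122 mm (bottom 112, top 132). The free post is z = 50 to 112.
- post_mid (a point): Point on the post's axis, 80 mm above the shelf: the middle of the free length.
- soap_pump: Clear glass soap bottle with steel pump, 64 mm across, 160 mm tall, origin under its centre; bystander.
- pill_box: Green plastic pill box with four hinged compartments, 44 x 112 x 26 mm, origin under its centre; bystander.
- pin_dish: Blue ceramic dish of bobby pins, 92 mm across, 24 mm high, origin under its centre; bystander.
- nail_clipper: Stainless nail clipper, 70 x 15 x 14 mm, lying along its x, origin under its centre; bystander.
Mind the look-alikes: they are no part of the job. Of the things like the clip, leave any that is grey or red; of the rest the larger one is meant.

How it is judged:
By the outcome, as a careful person would: the job done as asked, in the order asked, and still so for the second after the job is handed in, with the robot touching nothing.
It also fails if it takes over 54 s, if anything falls off the work surface, if the arm or the gripper's body presses on something with over 40 N, if the wrist force passes 120 N, or if a joint passes its speed limit or range.

## Working session

There is one attempt and no reset: what is moved stays moved. The work goes in short steps, Python scripts to look and compute and a tool call to move; the robot and the scene stay as the last step left them, time stands still between calls to the robot, and variables do not carry over. Pictures are saved under pics/ and viewed, and the job is handed in when it is done.

Besides the shell and the picture viewer there is one more tool, called as name([rows], argument=value, ...), one row to a line, values as JSON. move_arm: Moves the arm, as the interface text tells. Its arguments: {"type":"object","properties":{"moves":{"type":"array","items":{"type":"array","items":{"type":"number"}}},"claw":{"type":"number"},"newtons":{"type":"number"}},"required":["moves"]}

```bash
ls; mkdir -p pics
python3 - <<'E'
from cell import env, read_camera, camera_info, job, models
import cv2, numpy as np
print(env.get_obs(), env.nose_length)
for n in ("scene","top"):
    p,d=read_camera(n); cv2.imwrite(f"pics/{n}0.png",p[:,:,::-1]); np.save(f"pics/{n}0d.npy",d)
    print(n,camera_info(n))
E
```

```text
pics
{'time_s': 0.0, 'qpos': array([75.69515712, 18.43966686, -4.01667902, 83.17447799,  1.29820725,
       78.54073445, -3.25954445]), 'joint_velocities': array([ 0.04088226, -0.05853416,  0.02071559,  0.10954835,  0.0278353 ,
       -0.08784627,  0.04914106]), 'effort': array([ 9.25970890e-04, -4.91285849e+01, -4.03146856e-01, -3.12523556e+01,
       -6.40292885e-02,  4.37426870e-02,  1.65963920e-04]), 'tool_pos': array([ 0.16927411, -0.62702361,  0.2324585 ]), 'tool_rot': array([-9.01094527e+01, -8.50272874e-03, -1.64883224e+02]), 'force': array([-0.12258888, -0.75276137,  0.80724609]), 'wrist_torque': array([-0.05046906, -0.03786356,  0.00877843]), 'grip_width': 0.08668681403010073} 0.011
scene {'fx': 434.3547940627384, 'fy': 434.3547940627384, 'cx': 321.3522512413159, 'cy': 243.87839122909887, 'R': array([[ 0.66069137,  0.75041791, -0.01897027],
       [ 0.4361002 , -0.40428038, -0.80397388],
       [-0.6109857 ,  0.52290567, -0.59436196]]), 't': array([-0.37915956, -0.15812545,  1.419792  ])}
top {'fx': 597.5553037471855, 'fy': 597.5553037471855, 'cx': 315.0467946121831, 'cy': 242.3065766214697, 'R': array([[ 2.25339522e-02, -9.99745829e-01, -7.05618483e-04],
       [-9.84838284e-01, -2.20764982e-02, -1.72064474e-01],
       [ 1.72005163e-01,  4.57221273e-03, -9.85085437e-01]]), 't': array([0.01007981, 0.55853615, 1.46654183])}
```

View pics/scene0.png

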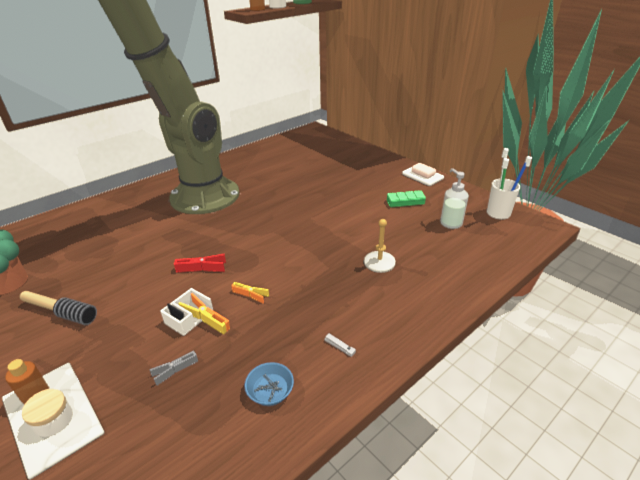

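View pics/top0.png

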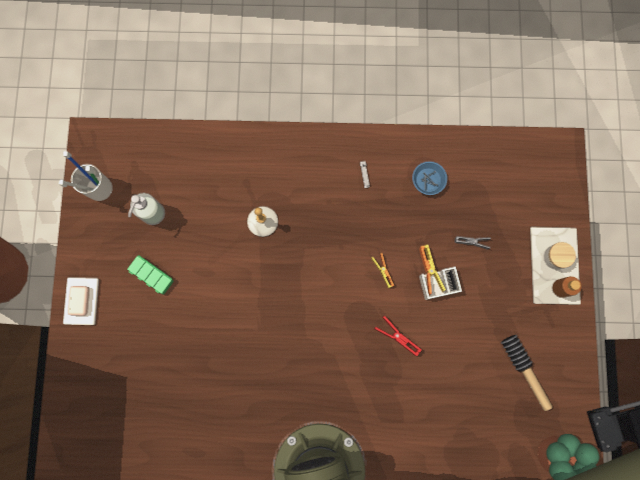

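```bash
cat > h.py <<'E'
from cell import env, read_camera, camera_info, job, models
import cv2, numpy as np
np.set_printoptions(precision=4,suppress=True)
def pts(d,ci,m):
    v,u=np.nonzero(m&(d>0)); z=d[v,u]
    c=np.stack([(u-ci['cx'])/ci['fx']*z,(v-ci['cy'])/ci['fy']*z,z],1)
    return (c-ci['t'])@ci['R'], u, v
def proj(X,ci):
    c=np.atleast_2d(X)@ci['R'].T+ci['t']
    return np.stack([c[:,0]/c[:,2]*ci['fx']+ci['cx'],c[:,1]/c[:,2]*ci['fy']+ci['cy']],1)
def save(name,p,crop=None,s=1):
    if crop: u0,v0,u1,v1=crop; p=p[v0:v1,u0:u1]
    p=cv2.resize(p,None,fx=s,fy=s,interpolation=cv2.INTER_NEAREST if s>1 else cv2.INTER_AREA)
    cv2.imwrite(f"pics/{name}.png",p[:,:,::-1])
def tcp():
    o=env.get_obs(); return o['time_s'],o['tool_pos'],o['tool_rot'],o['force'],o['grip_width']
E
python3 - <<'E'
from h import *
for n in ("top","scene"):
    p,d=read_camera(n); ci=camera_info(n)
    for t in ("clip","organiser","stand","nail_clipper","pin_dish","pill_box","soap_pump"):
        r=models.spot_in(t,n)
        for q in r[:6]:
            print(n,t,round(q['score'],2),np.array(q['point']),proj(q['point'],ci)[0].round())
    if n=="top":
        hsv=cv2.cvtColor(p,cv2.COLOR_RGB2HSV)
        for q in models.cut_out("clip",n): 
            m=q['mask']; P,u,v=pts(d,ci,m); print(q['score'],m.sum(),u.min(),u.max(),v.min(),v.max(),P.mean(0),P.min(0),P.max(0))
        save("topz",p,(340,150,500,370),2.7)
print(tcp())
E
```

```text
top clip 0.83 [ 0.3208 -0.1969  0.0218] [400. 339.]
top clip 0.63 [ 0.4922 -0.159   0.0237] [386. 271.]
top clip 0.57 [ 0.5726 -0.3871  0.0178] [474. 242.]
top clip 0.56 [ 0.4935 -0.2708  0.0278] [430. 271.]
top organiser 0.8 [ 0.4629 -0.3071  0.0214] [443. 284.]
top stand 0.62 [0.6121 0.1568 0.0116] [264. 223.]
top stand 0.47 [ 0.4981 -0.2738  0.0301] [431. 269.]
top nail_clipper 0.42 [ 0.7502 -0.1074  0.0085] [366. 175.]
top pill_box 0.92 [0.4647 0.4408 0.0273] [150. 276.]
top soap_pump 0.63 [0.6258 0.4381 0.0973] [148. 208.]
0.96 508 420 444 245 293 [ 0.5029 -0.2724  0.0235] [ 0.437  -0.3064 -0.0067] [ 0.5658 -0.2489  0.0441]
0.76 242 455 490 237 249 [ 0.576  -0.3863  0.0138] [ 0.5582 -0.4317 -0.0069] [ 0.5916 -0.3423  0.0287]
0.62 328 376 420 316 354 [ 0.3247 -0.1945  0.0245] [ 0.2851 -0.2456 -0.0035] [ 0.3778 -0.1349  0.0377]
0.5 213 372 393 254 287 [ 0.4917 -0.1562  0.0151] [ 0.4512 -0.1792 -0.0052] [ 0.537  -0.1251  0.0328]
scene clip 0.91 [ 0.5871 -0.394   0.0117] [174. 371.]
scene clip 0.8 [ 0.5119 -0.2741  0.0302] [208. 314.]
scene clip 0.8 [ 0.3335 -0.1917  0.0251] [202. 261.]
scene clip 0.62 [ 0.4996 -0.1521  0.0133] [252. 291.]
scene organiser 0.84 [ 0.4708 -0.3153  0.0262] [182. 314.]
scene stand 0.79 [0.6294 0.1572 0.0125] [382. 261.]
scene stand 0.39 [ 0.4722 -0.3106  0.0355] [183. 310.]
scene nail_clipper 0.53 [ 0.7591 -0.1076  0.0107] [341. 345.]
scene nail_clipper 0.39 [0.6495 0.4314 0.0774] [456. 204.]
scene pin_dish 0.77 [ 0.7382 -0.2717  0.0156] [271. 383.]
scene pill_box 0.83 [0.4766 0.4329 0.0244] [406. 197.]
scene pill_box 0.73 [ 0.754  -0.1032  0.0119] [341. 342.]
scene soap_pump 0.91 [0.6454 0.4343 0.0749] [455. 203.]
(0.95, array([ 0.1695, -0.6275,  0.2336]), array([ -89.9961,   -0.0013, -164.8834]), array([ 0.3963, -0.6088,  0.2944]), 0.08695623586290228)
```

View zoom.

View pics/topz.png

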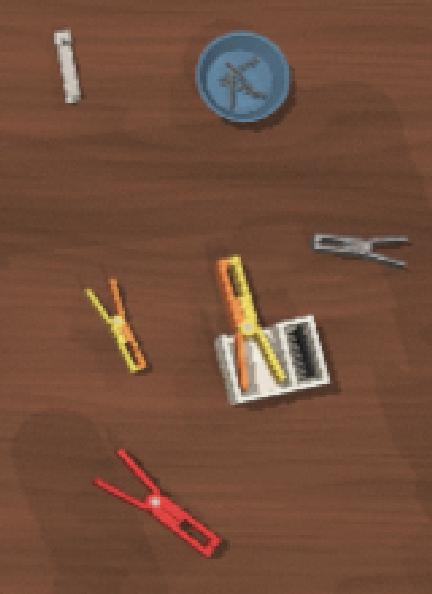

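```bash
cat >> h.py <<'E'
def ray_plane(u,v,ci,z):
    c=np.stack([(np.asarray(u,float)-ci['cx'])/ci['fx'],(np.asarray(v,float)-ci['cy'])/ci['fy'],np.ones(np.shape(u))],-1)
    D=c@ci['R']; O=-ci['R'].T@ci['t']
    s=(z-O[2])/D[...,2]; return O+D*s[...,None]
def col(p):
    hsv=cv2.cvtColor(p,cv2.COLOR_RGB2HSV).astype(int); H,S,V=hsv[...,0],hsv[...,1],hsv[...,2]
    yel=(H>=22)&(H<=33)&(S>150)&(V>110); org=(H>=9)&(H<22)&(S>175)&(V>140)
    return yel,org
def totool(d,rot):
    from scipy.spatial.transform import Rotation as R
    return R.from_euler('xyz',rot,degrees=True).inv().apply(np.asarray(d)*1000)
E
python3 - <<'E'
from h import *
p,d=read_camera("top"); ci=camera_info("top")
yel,org=col(p); w=np.zeros(yel.shape,bool); w[235:300,410:450]=1
for m in (yel&w,org&w):
    v,u=np.nonzero(m); P=ray_plane(u,v,ci,0.034)[:,:2]; print(m.sum(),P.mean(0))
m=(yel|org)&w; v,u=np.nonzero(m); P=ray_plane(u,v,ci,0.034)[:,:2]
c=P.mean(0); w_,V=np.linalg.eigh(np.cov((P-c).T)); a=V[:,1]*np.sign(V[0,1]); t=(P-c)@a
print(c,np.degrees(np.arctan2(a[1],a[0])),t.min(),t.max(),c+a*t.max())
# nose part
n=t>t.max()-0.06; Q=P[n]; q=Q.mean(0); w_,V=np.linalg.eigh(np.cov((Q-q).T));a=V[:,1]*np.sign(V[0,1]); print(q,np.degrees(np.arctan2(a[1],a[0])), q+a*((Q-q)@a).max())
E
```

```text
50 [ 0.506  -0.2761]
26 [ 0.5076 -0.2564]
[ 0.5066 -0.2694] 17.43589286542262 -0.06545509047139705 0.04928573979451892 [ 0.5536 -0.2546]
[ 0.5269 -0.2628] 11.20399263023187 [ 0.5546 -0.2573]
```

move_arm([
  [-450, 0, -261, 0, 0, 0],
  [-450, 0, -261, 0, 0, 0],
  [-450, 0, -261, 0, 0, 0],
  [-450, 0, -261, 0, 0, 0],
  [-450, 0, -261, 0, 0, 0],
  [-450, 0, -261, 0, 0, 0],
  [-450, 0, -261, 0, 0, 0],
  [-450, 0, -261, 0, 0, 0],
  [-450, 0, -261, 0, 0, 0],
  [-450, 0, -261, 0, 0, 0],
  [-450, 0, -261, 0, 0, 0],
  [-450, 0, -261, 0, 0, 0],
  [-450, 0, -261, 0, 0, 0],
  [-450, 0, -261, 0, 0, 0],
  [-450, 0, -261, 0, 0, 0],
  [-450, 0, -261, 0, 0, 0],
], claw=60)

```text
time_s: 2.33
tool_pos: [0.5351, -0.2594, 0.2334]
tool_rot: [-90.0, -0.1, -165.0]
force: [-0.5, -1.2, 0.2]
grip_width: 0.0601
```

Run:
```python
from h import *
print(tcp()); p,d=read_camera("wrist"); save("w1",p); np.save("pics/w1d.npy",d); print(camera_info("wrist"))
```

```text
(2.3333, array([ 0.5351, -0.2594,  0.2334]), array([ -89.9624,   -0.0623, -164.957 ]), array([-0.4773, -1.2335,  0.1899]), 0.0600914433610439)
{'fx': 349.8291790420727, 'fy': 349.8291790420727, 'cx': 318.82545851582836, 'cy': 240.26009227719933, 'R': array([[ 0.2586, -0.966 ,  0.0014],
       [-0.9238, -0.2469,  0.2926],
       [-0.2823, -0.0769, -0.9562]]), 't': array([-0.3898,  0.3932,  0.5227])}
```

View pics/w1.png

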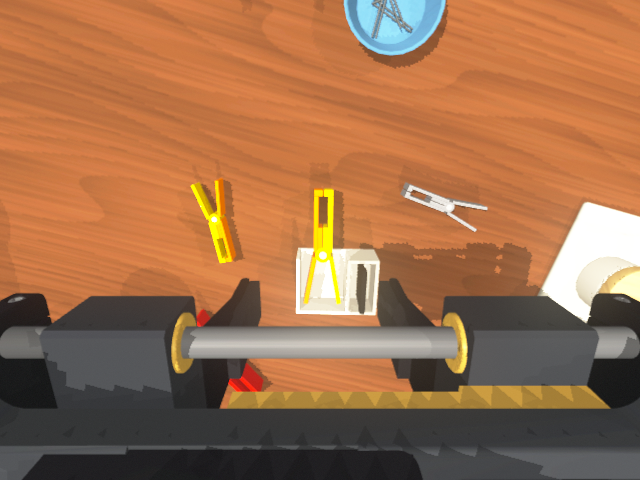

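```bash
cat > fit.py <<'E'
from h import *
from scipy.spatial.transform import Rotation as R
def edges(p,ci,ztop,win,nlen=0.06):
    """axis of nose from mask in wrist picture, plane at ztop"""
    hsv=cv2.cvtColor(p,cv2.COLOR_RGB2HSV).astype(int)
    m=(hsv[...,0]>=14)&(hsv[...,0]<=34)&(hsv[...,1]>190)&(hsv[...,2]>200)
    w=np.zeros(m.shape,bool); u0,v0,u1,v1=win; w[v0:v1,u0:u1]=1
    return m&w
E
python3 - <<'E'
from fit import *
p=cv2.imread("pics/w1.png")[:,:,::-1].copy(); d=np.load("pics/w1d.npy"); ci=camera_info("wrist")
hsv=cv2.cvtColor(p,cv2.COLOR_RGB2HSV)
for v in range(184,310,6): 
    r=p[v,295:350].astype(int); s=hsv[v,295:350]
    k=np.nonzero((s[:,1]>200)&(s[:,0]>=15)&(s[:,2]>200))[0]+295
    P=ray_plane(np.array([k.min()-.5,k.max()+.5]),np.array([v,v]),ci,0.034) if len(k) else 0
    print(v,k.min() if len(k) else 0,k.max() if len(k) else 0, P[:,:2].ravel() if len(k) else '', s[23:30:3].tolist() if 0 else '', d[v,322], d[v,312])
save("w1z",p,(285,170,395,320),4)
E
```

```text
184 0 0   0.3831947 0.38048884
190 314 333 [ 0.5576 -0.2487  0.5628 -0.2682]  0.35787287 0.38536453
196 314 333 [ 0.5517 -0.2503  0.5569 -0.2698]  0.3591696 0.3863133
202 314 333 [ 0.5457 -0.2518  0.551  -0.2715]  0.38891885 0.3882363
208 314 333 [ 0.5397 -0.2534  0.545  -0.2731]  0.3899526 0.39194846
214 314 333 [ 0.5337 -0.255   0.539  -0.2748]  0.39353892 0.39369753
220 314 332 [ 0.5276 -0.2566  0.5326 -0.2755]  0.39394215 0.39539564
226 314 332 [ 0.5214 -0.2582  0.5265 -0.2773]  0.39721853 0.39686766
232 313 332 [ 0.5149 -0.2589  0.5203 -0.279 ]  0.36653844 0.3991536
238 313 332 [ 0.5086 -0.2605  0.514  -0.2808]  0.4010805 0.4012873
244 313 332 [ 0.5022 -0.2622  0.5076 -0.2826]  0.3882194 0.401936
250 314 331 [ 0.496  -0.2649  0.5009 -0.2833]  0.37146544 0.39905897
256 313 331 [ 0.4892 -0.2656  0.4944 -0.2851]  0.37140912 0.37566793
262 311 333 [ 0.4821 -0.2653  0.4884 -0.289 ]  0.37333563 0.37272662
268 310 334 [ 0.4751 -0.2659  0.4821 -0.2919]  0.40543205 0.37402004
274 309 335 [ 0.4681 -0.2666  0.4756 -0.2949]  0.40763903 0.37560493
280 308 336 [ 0.461  -0.2674  0.4692 -0.2978]  0.41003203 0.4101222
286 307 337 [ 0.4539 -0.2681  0.4626 -0.3008]  0.411773 0.412749
292 306 338 [ 0.4466 -0.2688  0.456  -0.3039]  0.41415063 0.41301763
298 305 339 [ 0.4393 -0.2695  0.4493 -0.3069]  0.4137077 0.4143123
304 0 0   0.40077534 0.39903015
```

View pics/w1z.png

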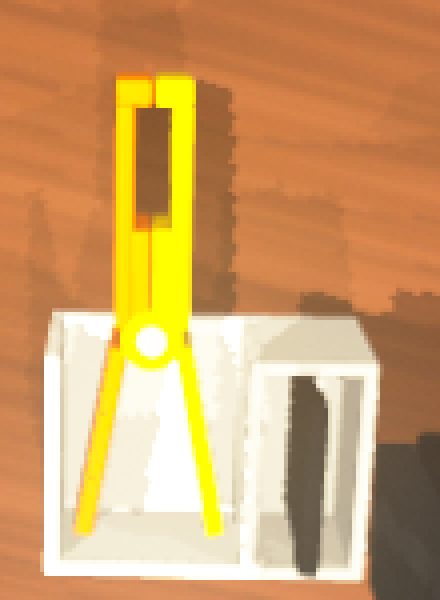

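move_arm([
  [-2, 30, 5, 0, 1, 0],
  [-2, 70, 5, 0, 1, 0],
  [-2, 110, 5, 0, 1, 0],
  [-2, 150, 5, 0, 1, 0],
  [-2, 180, 5, 0, 1, 0],
  [-2, 200, 5, 0, 1, 0],
  [-2, 210, 5, 0, 1, 0],
  [-2, 216, 5, 0, 1, 0],
  [-2, 217, 5, 0, 1, 0],
  [-2, 217, 5, 0, 1, 0],
  [-2, 217, 5, 0, 1, 0],
])

```text
time_s: 3.3
tool_pos: [0.5402, -0.2634, 0.0183]
tool_rot: [-89.9, 0.1, -165.9]
force: [0.4, 0.5, 0.1]
grip_width: 0.0599
```

Run:
```python
from h import *
print(tcp(), env.get_obs()['qpos']); p,d=read_camera("wrist"); save("w2",p)
```

```text
(3.3, array([ 0.5402, -0.2634,  0.0183]), array([ -89.8734,    0.1215, -165.9139]), array([0.3935, 0.5101, 0.0658]), 0.059901938985927244) [ 41.2141  25.0497 -21.4444 102.17    10.98    54.6469 -60.666 ]
```

View pics/w2.png

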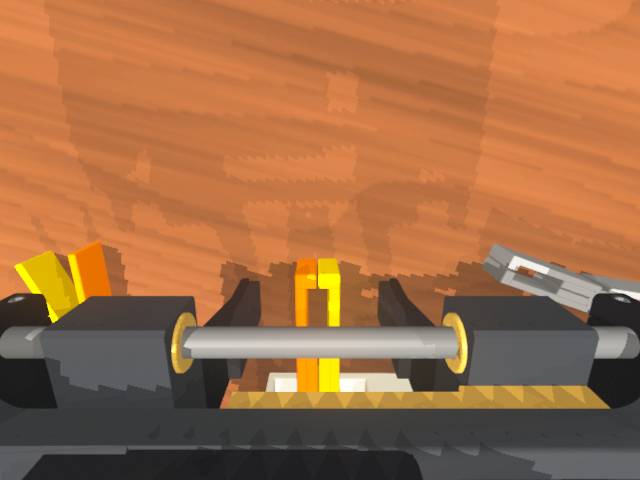

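move_arm([
  [0, 0, 0, 0, 0, 0],
  [0, 0, 0, 0, 0, 0],
  [0, 0, 0, 0, 0, 0],
  [0, 0, 0, 0, 0, 0],
  [0, 0, 0, 0, 0, 0],
  [0, 0, 0, 0, 0, 0],
  [0, 0, 0, 0, 0, 0],
  [0, 0, 0, 0, 0, 0],
], claw=10, newtons=20)

```text
time_s: 4.02
tool_pos: [0.539, -0.2626, 0.0165]
tool_rot: [-90.0, -0.0, -165.9]
force: [0.4, -0.3, 0.3]
grip_width: 0.0195
```

move_arm([
  [0, -8, 0, 0, 0, 0],
  [0, -25, 0, 0, 0, 0],
  [0, -50, 0, 0, 0, 0],
  [0, -80, 0, 0, 0, 0],
  [0, -100, 0, 0, 0, 0],
  [0, -100, 0, 0, 0, 0],
  [0, -100, 0, 0, 0, 0],
])

```text
time_s: 4.6
tool_pos: [0.54, -0.2629, 0.1183]
tool_rot: [-89.9, 0.1, -165.9]
force: [0.4, 0.2, -0.4]
grip_width: 0.0194
```

Run:
```python
from h import *
print(tcp(), env.get_obs()['qpos']); p,d=read_camera("wrist"); save("w3",p); p,d=read_camera("scene"); save("s3",p,(100,180,460,420),2)
```

```text
(4.6, array([ 0.54  , -0.2629,  0.1183]), array([ -89.8645,    0.1244, -165.8846]), array([ 0.414 ,  0.2195, -0.4375]), 0.019371577500060473) [ 42.5287  18.5189 -22.7753  97.9098   7.8441  64.9533 -58.3799]
```

View pics/w3.png

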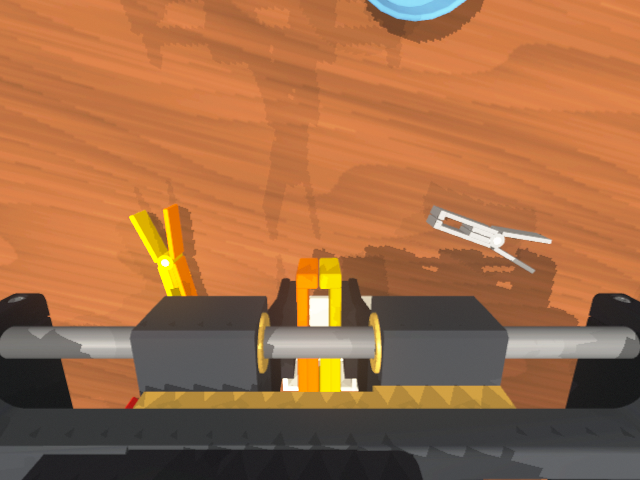

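View pics/s3.png

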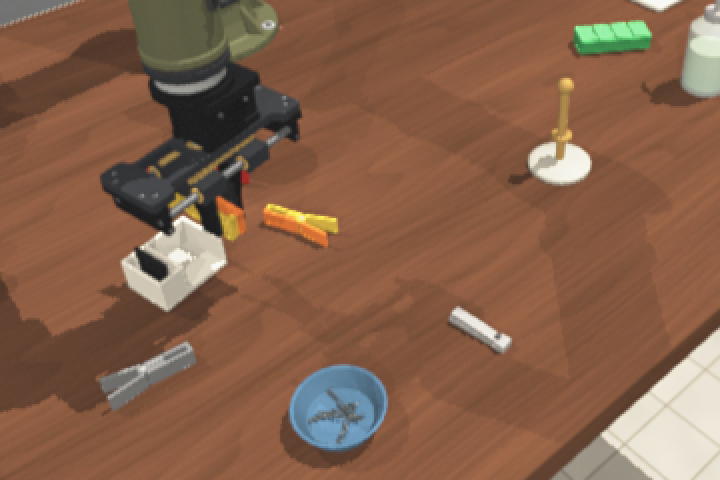

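move_arm([
  [-20, 0, -40, 0, 0, 0],
  [-38, 0, -77, 0, 0, 0],
  [-56, 0, -114, 0, 0, 0],
  [-74, 0, -151, 0, 0, 0],
  [-92, 0, -188, 0, 0, 0],
  [-110, 0, -225, 0, 0, 0],
  [-127, 10, -260, 0, 0, 0],
  [-127, 40, -260, 0, 0, 0],
  [-127, 70, -260, 0, 0, 0],
  [-127, 85, -260, 0, 0, 0],
  [-127, 90, -260, 0, 0, 0],
  [-127, 90, -260, 0, 0, 0],
])

```text
time_s: 5.7
tool_pos: [0.5965, 0.0205, 0.0236]
tool_rot: [-90.1, -0.3, -165.9]
force: [-0.6, 0.6, -0.3]
grip_width: 0.0195
```

Run:
```python
from h import *
print(tcp(), env.get_obs()['qpos']); p,d=read_camera("scene"); save("s4",p,(200,180,460,340),3);p,d=read_camera("wrist"); save("w4",p)
```

```text
(5.7, array([0.5965, 0.0205, 0.0236]), array([ -90.0986,   -0.3126, -165.8768]), array([-0.5801,  0.5649, -0.3308]), 0.01949715889798066) [ 19.4698  25.869  -29.0616 101.927   14.6833  56.3163 -91.3121]
```

View pics/s4.png

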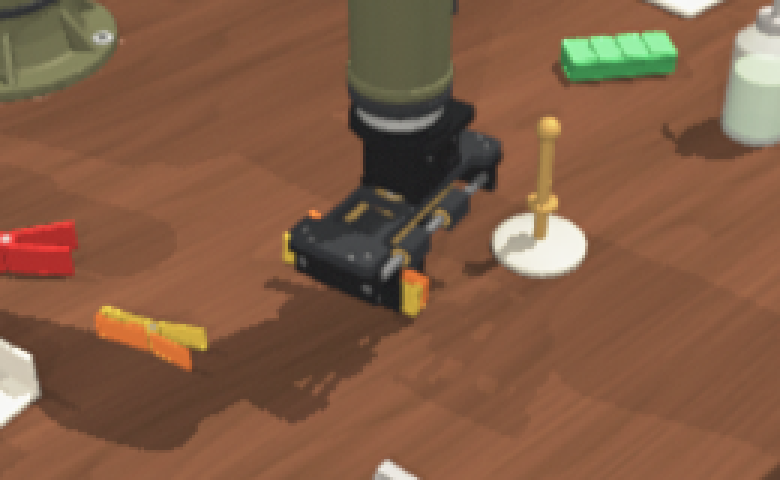

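move_arm([
  [0, 4, 0, 0, 0, 0],
  [0, 8, 0, 0, 0, 0],
  [0, 10, 0, 0, 0, 0],
  [0, 12, 0, 0, 0, 0],
  [0, 12, 0, 0, 0, 0],
  [0, 12, 0, 0, 0, 0],
])

```text
time_s: 6.3
tool_pos: [0.599, 0.0204, 0.0154]
tool_rot: [-90.0, 0.0, -165.9]
force: [-2.9, -0.6, 4.1]
grip_width: 0.0198
```

Run:
```python
from h import *
print(tcp()); p,d=read_camera("wrist"); save("w5",p);print(tcp())
```

```text
(6.3, array([0.599 , 0.0204, 0.0154]), array([ -89.9595,    0.0049, -165.8934]), array([-2.9044, -0.5962,  4.1217]), 0.019829710783915464)
(6.35, array([0.599 , 0.0204, 0.0154]), array([ -89.9601,    0.0053, -165.8931]), array([-2.9978,  0.0211,  5.2862]), 0.019327082193461298)
```

View pics/w5.png

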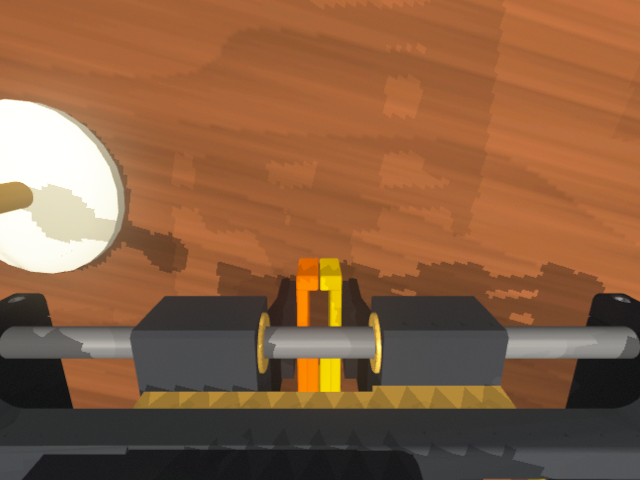

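move_arm([
  [0, 0, 0, 0, 0, 0],
  [0, 0, 0, 0, 0, 0],
  [0, 0, 0, 0, 0, 0],
  [0, 0, 0, 0, 0, 0],
  [0, 0, 0, 0, 0, 0],
  [0, 0, 0, 0, 0, 0],
], claw=60)

```text
time_s: 6.85
tool_pos: [0.5988, 0.0206, 0.0144]
tool_rot: [-90.0, -0.0, -165.9]
force: [-0.0, -0.5, -0.2]
grip_width: 0.0517
```

move_arm([
  [0, -20, 0, 0, 0, 0],
  [0, -50, 0, 0, 0, 0],
  [0, -90, 0, 0, 0, 0],
  [30, -130, 0, 0, 0, 0],
  [60, -170, 0, 0, 0, 0],
  [80, -200, 0, 0, 0, 0],
  [80, -200, 0, 0, 0, 0],
  [80, -200, 0, 0, 0, 0],
  [80, -200, 0, 0, 0, 0],
])

```text
time_s: 7.6
tool_pos: [0.5216, 0.0009, 0.2146]
tool_rot: [-89.9, 0.1, -165.9]
force: [0.3, -0.9, -1.6]
grip_width: 0.0598
```

Run:
```python
from h import *
print(tcp()); p,d=read_camera("wrist"); save("w6",p); np.save("pics/w6d.npy",d); ci=camera_info("wrist"); print(ci); np.savez("pics/w6c.npz",**ci)
```

```text
(7.6, array([0.5216, 0.0009, 0.2146]), array([ -89.9359,    0.0719, -165.9153]), array([ 0.298 , -0.9142, -1.6497]), 0.05983577385434903)
{'fx': 349.8291790420727, 'fy': 349.8291790420727, 'cx': 318.82545851582836, 'cy': 240.26009227719933, 'R': array([[ 0.2442, -0.9697,  0.0003],
       [-0.9273, -0.2334,  0.2925],
       [-0.2836, -0.0717, -0.9563]]), 't': array([-0.1263,  0.4528,  0.5204])}
```

View pics/w6.png

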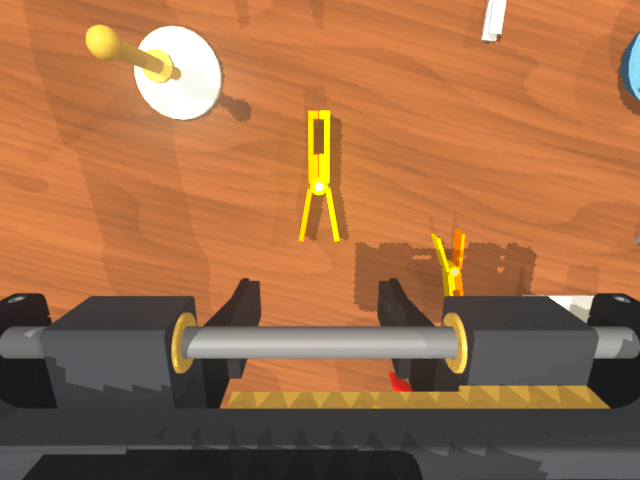

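Run:
```python
from h import *
p=cv2.imread("pics/w6.png")[:,:,::-1].copy(); d=np.load("pics/w6d.npy"); ci=dict(np.load("pics/w6c.npz"))
hsv=cv2.cvtColor(p,cv2.COLOR_RGB2HSV)
for v in list(range(110,250,8)): 
    s=hsv[v,290:350]; k=np.nonzero((s[:,1]>200)&(s[:,0]>=15)&(s[:,2]>200))[0]+290
    if len(k):
        P=ray_plane(np.array([k.min()-.5,k.max()+.5]),np.array([v,v]),ci,0.028); c=P.mean(0); print(v,k.min(),k.max(),c[:2],np.linalg.norm(P[0]-P[1]))
P,u,v=pts(d,ci,(hsv[...,1]>200)&(np.indices(d.shape)[0]<246)&(np.indices(d.shape)[0]>106)&(abs(np.indices(d.shape)[1]-319)<25)&(hsv[...,0]>14)); print("clip z",np.percentile(P[:,2],[50,70,90]))
# stand base: white
m=((hsv[...,1]<60)&(hsv[...,2]>170)).astype(np.uint8); m[:, :120]=0; m[:,240:]=0; m[130:]=0
cs,_=cv2.findContours(m,0,2); c=max(cs,key=cv2.contourArea); h=cv2.convexHull(c)[:,0]
W=ray_plane(h[:,0],h[:,1],ci,0.012)[:,:2]; print("base",cv2.minEnclosingCircle(W.astype(np.float32)*1000))
A=np.c_[2*W,np.ones(len(W))]; s=np.linalg.lstsq(A,(W**2).sum(1),rcond=None)[0]; print(s[:2],np.sqrt(s[2]+s[:2]@s[:2]))
k=((hsv[...,0]>=15)&(hsv[...,0]<40)&(hsv[...,1]>120)).astype(np.uint8); k[:, :80]=0;k[:,125:]=0;k[65:]=0
cs,_=cv2.findContours(k,0,2); c=max(cs,key=cv2.contourArea); (cu,cv_),r=cv2.minEnclosingCircle(c[c[:,0,0]<118][:,None] if 0 else c); print("knob px",cu,cv_,r, "world",ray_plane(cu,cv_,ci,0.122)); 
save("w6z",p,(80,10,240,130),4)
t,dd=read_camera("top"); ct=camera_info("top"); save("t6z",t,(220,180,400,340),4)
```

```text
110 308 328 [0.6177 0.026 ] 0.019002426776272816
118 308 329 [0.6112 0.0239] 0.020033120175679223
126 308 329 [0.6045 0.0222] 0.020160518199017208
134 308 329 [0.5977 0.0205] 0.020289546935974286
142 308 329 [0.5908 0.0188] 0.020420237898311884
150 308 329 [0.5838 0.017 ] 0.02055262341496275
158 308 329 [0.5767 0.0153] 0.020686736658692816
166 308 329 [0.5696 0.0135] 0.02082261167381356
174 308 329 [0.5623 0.0116] 0.020960283404993875
182 308 329 [0.5549 0.0098] 0.021099787727222433
190 307 330 [0.5475 0.0079] 0.023172176157190423
198 306 332 [0.54   0.0055] 0.026244568405353025
206 304 333 [0.5323 0.0041] 0.029358640377811624
214 303 334 [0.5245 0.0021] 0.03153001130406272
222 302 336 [ 0.5168 -0.0003] 0.0347234117230753
230 300 337 [ 0.5087 -0.0019] 0.03796101964106982
238 299 339 [ 0.5007 -0.0044] 0.041243906267621304
clip z [0.0273 0.0277 0.0284]
base ((617.143310546875, 159.54161071777344), 39.633975982666016)
[0.6171 0.1596] 0.039354164075600995
knob px 105.5 45.5 24.135135650634766 world [0.6165 0.1616 0.122 ]
```

View pics/w6z.png

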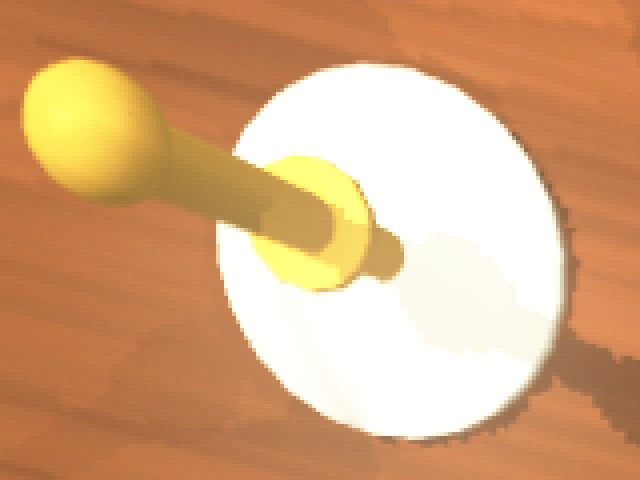

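View pics/t6z.png

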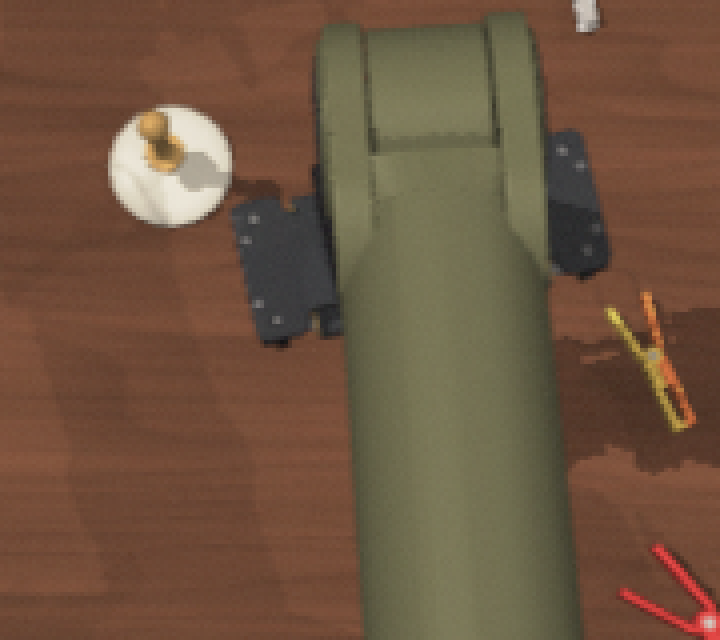

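move_arm([
  [9, 30, 0, 0, 0, 0],
  [9, 70, 0, 0, 0, 0],
  [9, 110, 0, 0, 0, 0],
  [9, 145, 0, 0, 0, 0],
  [9, 170, 0, 0, 0, 0],
  [9, 188, 0, 0, 0, 0],
  [9, 196, 0, 0, 0, 0],
  [9, 200, 0, 0, 0, 0],
  [9, 200, 0, 0, 0, 0],
  [9, 200, 0, 0, 0, 0],
  [9, 200, 0, 0, 0, 0],
])

```text
time_s: 8.62
tool_pos: [0.5138, -0.001, 0.0157]
tool_rot: [-90.0, 0.1, -165.9]
force: [-0.1, 0.5, 0.7]
grip_width: 0.0598
```

Run:
```python
from h import *
print(tcp()); p,d=read_camera("wrist"); save("w7",p)
```

```text
(8.6167, array([ 0.5138, -0.001 ,  0.0157]), array([ -89.953 ,    0.1336, -165.8789]), array([-0.1472,  0.5254,  0.7001]), 0.059833175636987715)
```

View pics/w7.png

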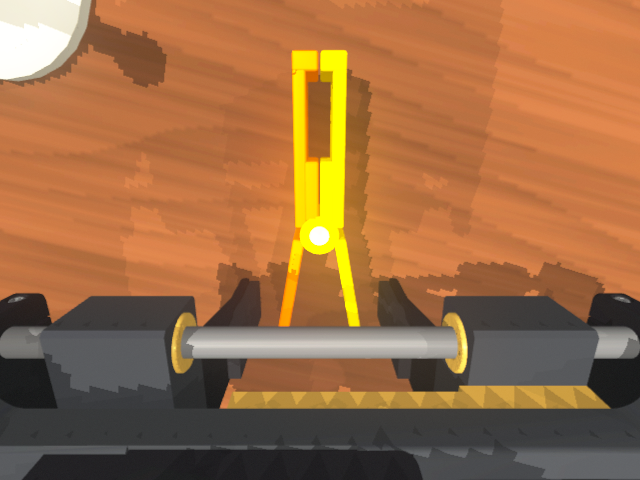

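move_arm([
  [0, 0, 0, 0, 0, 0],
  [0, 0, 0, 0, 0, 0],
  [0, 0, 0, 0, 0, 0],
  [0, 0, 0, 0, 0, 0],
  [0, 0, 0, 0, 0, 0],
  [0, 0, 0, 0, 0, 0],
  [0, 0, 0, 0, 0, 0],
  [0, 0, 0, 0, 0, 0],
  [0, 0, 0, 0, 0, 0],
  [0, 0, 0, 0, 0, 0],
], claw=12, newtons=20)

```text
time_s: 9.5
tool_pos: [0.5128, -0.0012, 0.0148]
tool_rot: [-90.0, 0.0, -165.9]
force: [0.2, -0.3, 4.6]
grip_width: 0.0204
```

Run:
```python
from h import *
print(tcp()); p,d=read_camera("wrist"); save("w8",p)
```

```text
(9.5, array([ 0.5128, -0.0012,  0.0148]), array([ -89.9796,    0.021 , -165.8856]), array([ 0.1538, -0.3465,  4.6028]), 0.02038946688925212)
```

View pics/w8.png

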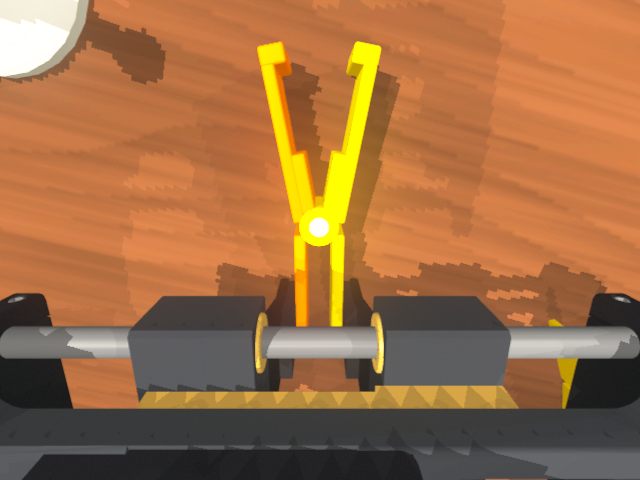

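move_arm([
  [0, -5, 0, 0, 0, 0],
  [0, -20, 0, 0, 0, 0],
  [0, -45, 0, 0, 0, 0],
  [1, -65, -10, 0, 0, 0],
  [2, -65, -35, 0, 0, 0],
  [2, -65, -65, 0, 0, 0],
  [2, -65, -95, 0, 0, 0],
  [2, -65, -120, 0, 0, 0],
  [2, -65, -130, 0, 0, 0],
  [2, -65, -130, 0, 0, 0],
  [2, -65, -130, 0, 0, 0],
  [2, -65, -130, 0, 0, 0],
])

```text
time_s: 10.55
tool_pos: [0.4792, 0.1225, 0.0792]
tool_rot: [-89.9, -0.0, -166.0]
force: [-0.5, -0.7, -0.2]
grip_width: 0.0205
```

Run:
```python
from h import *
print(tcp(),env.get_obs()['qpos']); p,d=read_camera("wrist"); save("w9",p);np.save("pics/w9d.npy",d); ci=camera_info("wrist"); np.savez("pics/w9c.npz",**ci)
p,d=read_camera("scene"); save("s9",p,(300,160,460,300),4)
```

```text
(10.55, array([0.4792, 0.1225, 0.0792]), array([ -89.9498,   -0.0392, -166.009 ]), array([-0.4851, -0.7027, -0.1905]), 0.020535588150515885) [ 17.1225  10.4109 -37.0654 113.8233   7.4258  58.0972 -99.4406]
```

View pics/w9.png

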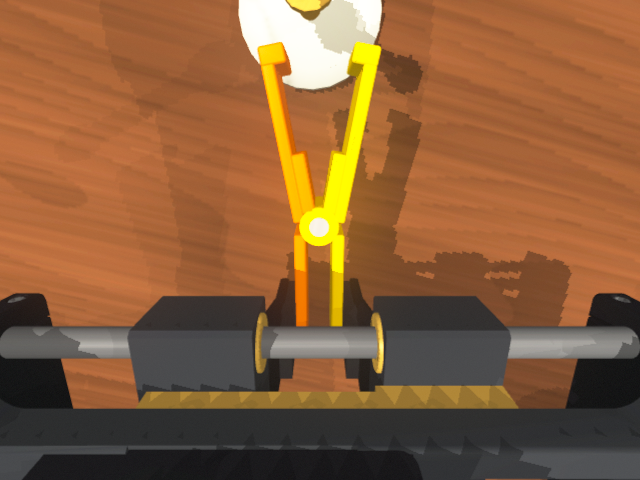

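View pics/s9.png

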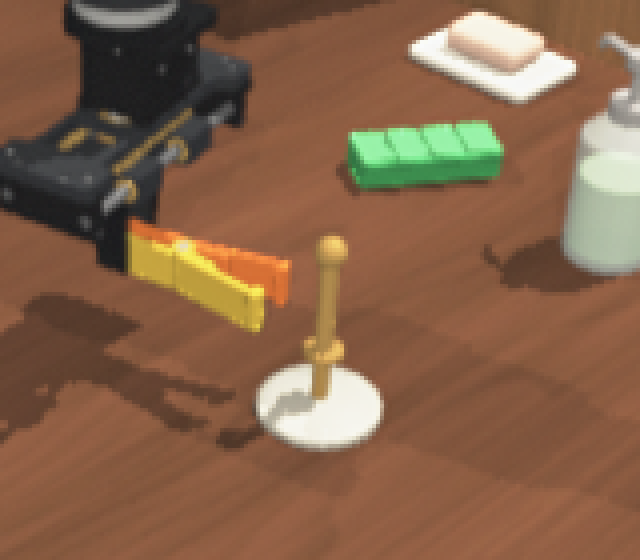

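Run:
```python
from h import *
p=cv2.imread("pics/w9.png")[:,:,::-1].copy(); d=np.load("pics/w9d.npy"); ci=dict(np.load("pics/w9c.npz"))
save("w9z",p,(230,0,400,110),4.5)
T=np.array([.4792,.1225,.0792]); c,s=np.cos(np.radians(14.0)),np.sin(np.radians(14.0)); ax=np.array([c,s]); la=np.array([-s,c])
def rel(P): q=np.asarray(P)[...,:2]-T[:2]; return np.stack([q@ax,q@la],-1)*1000
H=ray_plane(319,227,ci,T[2]+.0135); print("hinge rel",rel(H))
for uv in [(319,227),(271,48),(368,48),(302,300),(337,300),(280,100),(360,100)]:
    D=d[uv[1]-1:uv[1]+2,uv[0]-1:uv[0]+2]; P,_,_=pts(np.full((480,640),np.median(D)),ci,np.arange(480)[:,None]*640+np.arange(640)==uv[1]*640+uv[0]); print(uv,P[0],rel(P[0]))
hsv=cv2.cvtColor(p,cv2.COLOR_RGB2HSV)
m=((hsv[...,1]<50)&(hsv[...,2]>200)); 
# lower base outline: last white pixel by column
pt=[]
for u in list(range(290,345,2))+[242,244,246,248,250,252,376,378,380]:
    k=np.nonzero(m[:110,u])[0]
    if len(k): pt.append((u,k.max()+.5))
pt=np.array(pt); W=ray_plane(pt[:,0],pt[:,1],ci,0.011)[:,:2]
from scipy.optimize import least_squares
f=least_squares(lambda q:np.hypot(*(W-q).T)-0.040,[.617,.16],loss='soft_l1',f_scale=.001); print("base",f.x,rel(f.x),np.abs(f.fun).max(),np.median(abs(f.fun)))
P=ray_plane(np.array([285.,331.]),np.array([0,0]),ci,.05); 
g=(hsv[...,0]>=18)&(hsv[...,0]<35)&(hsv[...,1]>110)
for v in range(0,22,2):
    k=np.nonzero(g[v,270:350])[0]+270
    if len(k): print(v,k.min(),k.max(), rel(ray_plane(np.array([k.min()-.5,k.max()+.5]),np.array([v,v]),ci,.05)).ravel())
```

```text
hinge rel [42.9864 -0.2725]
(319, 227) [0.5212 0.1327 0.0936] [43.2293 -0.2709]
(271, 48) [0.5804 0.1649 0.0929] [108.49    16.6821]
(368, 48) [0.5888 0.1316 0.0928] [108.5111 -17.6469]
(302, 300) [0.4874 0.1319 0.0931] [10.279   7.1355]
(337, 300) [0.491  0.1171 0.0928] [10.1104 -8.1106]
(280, 100) [0.5645 0.1583 0.092 ] [91.4304 14.1506]
(360, 100) [0.5715 0.1297 0.0933] [ 91.3159 -15.3401]
base [0.6186 0.162 ] [144.7838   4.6353] 0.001156214235323895 0.00017251102728480655
0 286 330 [136.6807  14.605  136.6797  -5.5287]
2 287 329 [135.9062  14.1789 135.9051  -5.0878]
4 289 328 [135.1294  13.303  135.1283  -4.6456]
6 290 325 [134.3504  12.8738 134.3493  -3.3032]
8 292 323 [133.5691  11.9934 133.568   -2.4071]
10 296 320 [132.7854  10.2091 132.7845  -1.0576]
12 299 319 [131.9995   8.8709 131.9987  -0.607 ]
14 301 318 [131.2113   7.9808 131.2106  -0.155 ]
16 303 316 [130.4208   7.088  130.4202   0.7509]
18 305 314 [129.628    6.1926 129.6275   1.6595]
```

View pics/w9z.png

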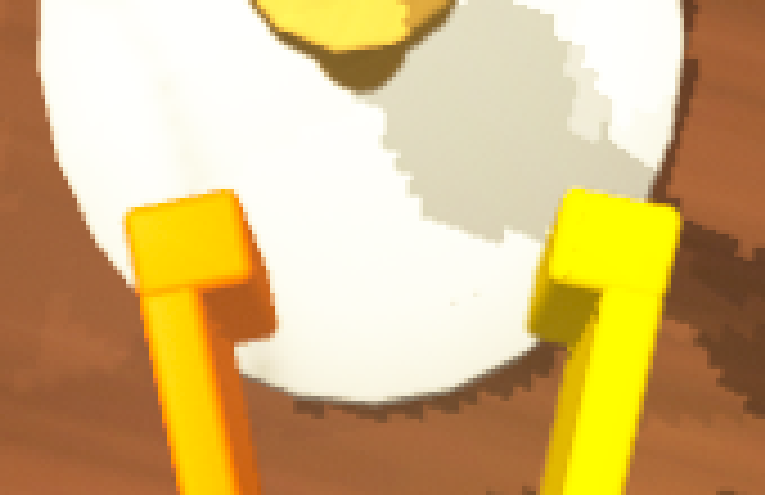

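move_arm([
  [-5, 0, -5, 0, 0, 0],
  [-12, 0, -5, 0, 0, 0],
  [-18, 0, -5, 0, 0, 0],
  [-22, 0, -5, 0, 0, 0],
  [-22, 0, -5, 0, 0, 0],
  [-22, 0, -5, 0, 0, 0],
  [-22, 0, -5, 0, 0, 0],
])

```text
time_s: 11.23
tool_pos: [0.4988, 0.1347, 0.0793]
tool_rot: [-90.0, -0.0, -165.9]
force: [0.4, 0.4, -0.0]
grip_width: 0.0205
```

Run:
```python
from h import *
print(tcp()); p,d=read_camera("wrist"); save("w10",p);np.save("pics/w10d.npy",d); ci=camera_info("wrist"); np.savez("pics/w10c.npz",**ci); save("w10z",p,(220,0,420,150),4)
T=tcp()[1]; c,s=np.cos(np.radians(14.0)),np.sin(np.radians(14.0)); ax=np.array([c,s]); la=np.array([-s,c])
def rel(P): q=np.asarray(P)[...,:2]-T[:2]; return np.stack([q@ax,q@la],-1)*1000
hsv=cv2.cvtColor(p,cv2.COLOR_RGB2HSV); m=((hsv[...,1]<50)&(hsv[...,2]>200))
pt=[]
for v in list(range(0,150,2)):
    k=np.nonzero(m[v,200:440])[0]+200
    if len(k): pt+=[(k.min()-.5,v),(k.max()+.5,v)]
pt=np.array(pt); W=ray_plane(pt[:,0],pt[:,1],ci,0.011)[:,:2]
from scipy.optimize import least_squares
f=least_squares(lambda q:np.hypot(*(W-q).T)-0.040,[.617,.16],loss='soft_l1',f_scale=.0005); print("base",f.x,rel(f.x),np.median(abs(f.fun)))
g=(hsv[...,0]>=18)&(hsv[...,0]<35)&(hsv[...,1]>110)
for v in range(0,70,3):
    k=np.nonzero(g[v,284:350])[0]+284
    if len(k): print(v,k.min(),k.max(), rel(ray_plane(np.array([k.min()-.5,k.max()+.5]),np.array([v,v]),ci,.05)).ravel())
```

```text
(11.2333, array([0.4988, 0.1347, 0.0793]), array([ -90.003 ,   -0.039 , -165.8773]), array([ 0.352 ,  0.3876, -0.0008]), 0.020506636637022773)
base [0.6197 0.1627] [124.217   -2.0275] 0.0013094301098996869
0 309 342 [136.6251   4.8498 136.6659 -10.372 ]
3 309 342 [135.4617   4.857  135.5026 -10.3979]
6 309 341 [134.2934   4.8642 134.333   -9.9742]
9 308 341 [133.1187   5.322  133.1595  -9.9993]
12 306 343 [131.9377   6.2334 131.9834 -10.9278]
15 303 346 [130.7503   7.6014 130.8032 -12.313 ]
18 301 346 [129.5589   8.5218 129.6143 -12.3434]
21 299 348 [128.3623   9.4462 128.4225 -13.2831]
24 299 349 [127.1629   9.4637 127.2243 -13.7714]
27 298 349 [125.9569   9.9377 126.0196 -13.8053]
30 298 349 [124.7469   9.9563 124.8095 -13.8392]
33 297 349 [123.5302  10.4335 123.5941 -13.8734]
36 297 349 [122.3093  10.4533 122.3733 -13.9076]
39 298 349 [121.0843  10.0125 121.147  -13.9421]
42 298 349 [119.8525  10.0314 119.9152 -13.9766]
45 299 349 [118.6164   9.5878 118.678  -14.0114]
48 300 348 [117.3748   9.1421 117.434  -13.5825]
51 301 346 [116.1276   8.6944 116.1831 -12.6868]
54 303 345 [114.8759   7.7789 114.9279 -12.2529]
57 284 343 [113.5933  16.6632 113.6658 -11.3502]
60 284 349 [112.3278  16.6974 112.4076 -14.1874]
63 313 349 [111.0918   3.1313 111.1365 -14.2231]
66 320 349 [109.8233  -0.1556 109.8596 -14.259 ]
69 347 349 [108.5732 -12.8814 108.5769 -14.295 ]
```

View pics/w10z.png

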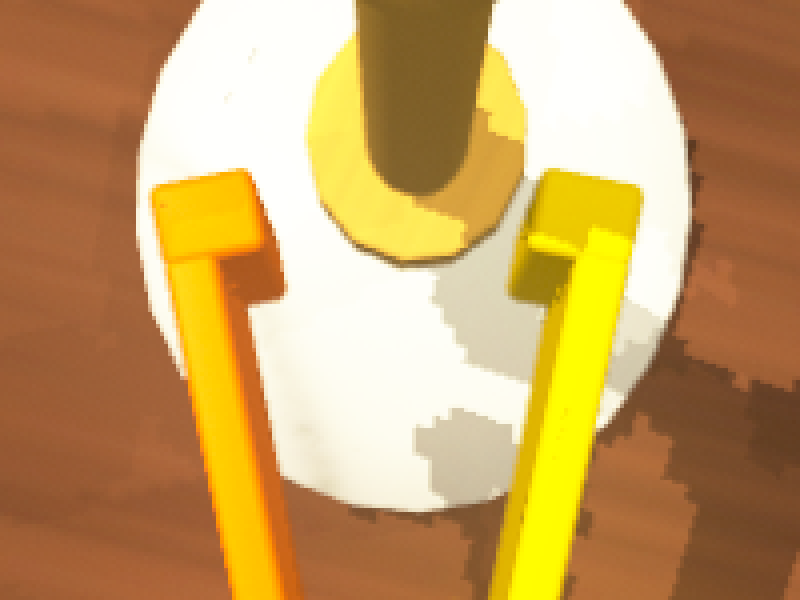

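move_arm([
  [0, 0, 2, 0, 0, 0],
  [-5, 0, 2, 0, 0, 0],
  [-10, 0, 2, 0, 0, 0],
  [-15, 0, 2, 0, 0, 0],
  [-20, 0, 2, 0, 0, 0],
  [-25, 0, 2, 0, 0, 0],
  [-30, 0, 2, 0, 0, 0],
  [-34, 0, 2, 0, 0, 0],
  [-35, 0, 2, 0, 0, 0],
  [-35, 0, 2, 0, 0, 0],
  [-35, 0, 2, 0, 0, 0],
])

```text
time_s: 12.2
tool_pos: [0.5332, 0.1413, 0.0794]
tool_rot: [-90.0, -0.0, -165.9]
force: [-1.2, 0.5, -0.2]
grip_width: 0.0206
```

Run:
```python
from h import *
print(tcp()); p,d=read_camera("wrist"); save("w11",p); p,d=read_camera("scene"); save("s11",p,(300,160,460,300),4)
```

```text
(12.2, array([0.5332, 0.1413, 0.0794]), array([ -89.9986,   -0.0305, -165.8752]), array([-1.1916,  0.5323, -0.2192]), 0.020560914995364214)
```

View pics/w11.png

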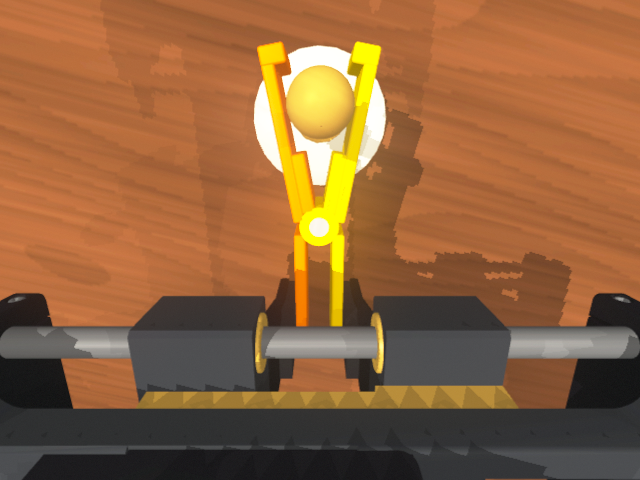

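View pics/s11.png

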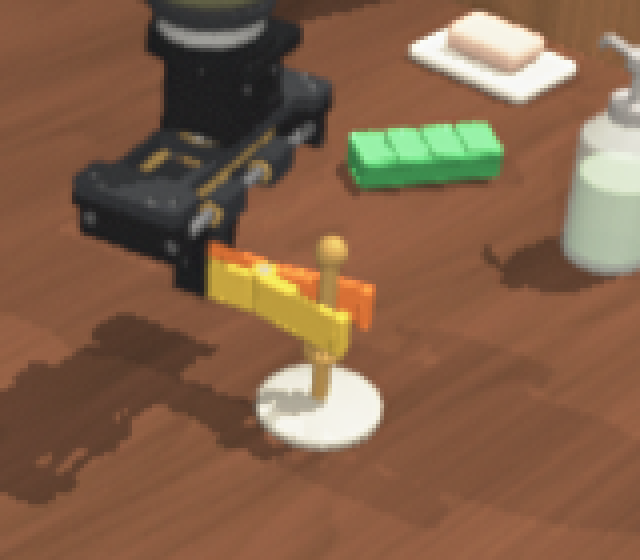

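Run:
```python
from h import *
ci=camera_info("wrist"); T=tcp()[1]; ax=np.array([np.cos(np.radians(14.1)),np.sin(np.radians(14.1))]); la=np.array([-ax[1],ax[0]])
for n,u,v,z in (("knob",320,102.5,.122),("hinge",319,227,.0935),("lipR",366,44,.0935)):
    q=ray_plane(u,v,ci,z)[:2]-T[:2]; print(n,q@ax*1000,q@la*1000)
p=cv2.imread("pics/w11.png")[:,:,::-1].copy(); hsv=cv2.cvtColor(p,cv2.COLOR_RGB2HSV); m=((hsv[...,1]<50)&(hsv[...,2]>200)); pt=[]
for v in range(40,190,2):
    k=np.nonzero(m[v,240:400])[0]+240
    if len(k): pt+=[(k.min()-.5,v),(k.max()+.5,v)]
pt=np.array(pt); W=ray_plane(pt[:,0],pt[:,1],ci,0.011)[:,:2]
from scipy.optimize import least_squares
f=least_squares(lambda q:np.hypot(*(W-q).T)-0.040,[.617,.16],loss='soft_l1',f_scale=.0005); q=f.x-T[:2]; print("base",f.x,q@ax*1000,q@la*1000)
```

```text
knob 88.14606157417427 -0.30855662720679894
hinge 43.082270008877046 -0.09215115963026381
lipR 109.61428226319147 -16.565721665899225
base [0.6175 0.162 ] 86.86683946119402 -0.37119054766802184
```

move_arm([
  [0, 0, 0, 0, 0, 0],
  [0, 0, 0, 0, 0, 0],
  [0, 0, 0, 0, 0, 0],
  [0, 0, 0, 0, 0, 0],
  [0, 0, 0, 0, 0, 0],
  [0, 0, 0, 0, 0, 0],
  [0, 0, 0, 0, 0, 0],
  [0, 0, 0, 0, 0, 0],
  [0, 0, 0, 0, 0, 0],
], claw=64)

```text
time_s: 13.05
tool_pos: [0.5335, 0.1413, 0.0796]
tool_rot: [-90.0, 0.0, -165.9]
force: [-0.0, -0.5, -0.3]
grip_width: 0.0628
```

Run:
```python
from h import *
print(tcp()); p,d=read_camera("wrist"); save("w12",p); p,d=read_camera("scene"); save("s12",p,(300,160,460,300),4)
```

```text
(13.05, array([0.5335, 0.1413, 0.0796]), array([ -89.9937,    0.0049, -165.888 ]), array([-0.0055, -0.4698, -0.2999]), 0.06280702221860102)
```

View pics/w12.png

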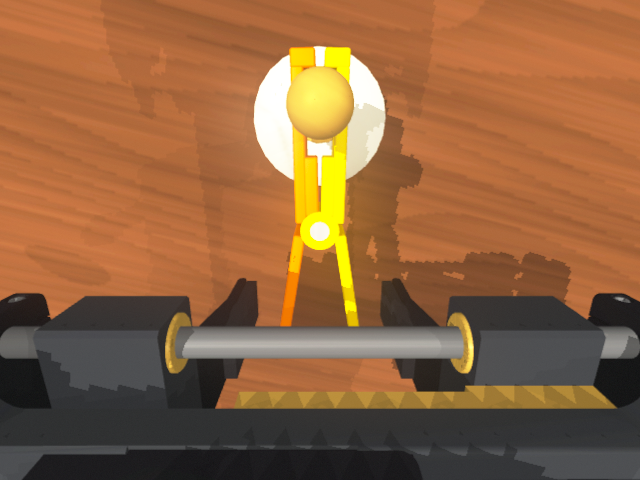

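View pics/s12.png

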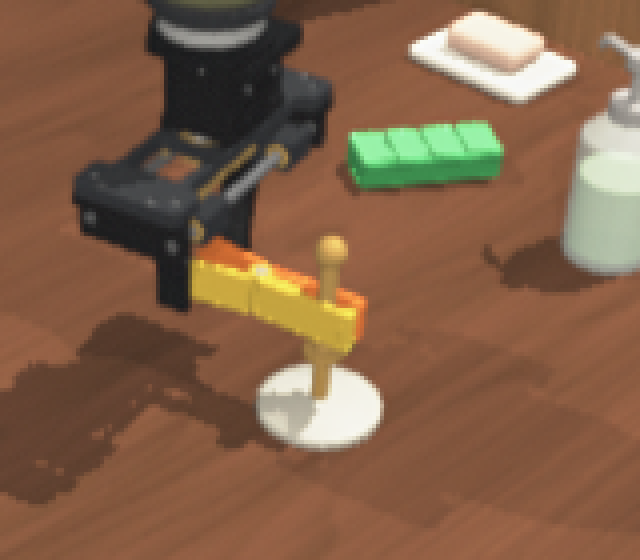

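move_arm([
  [0, -15, 0, 0, 0, 0],
  [0, -40, 0, 0, 0, 0],
  [0, -75, 0, 0, 0, 0],
  [15, -110, 0, 0, 0, 0],
  [30, -140, 0, 0, 0, 0],
  [30, -150, 0, 0, 0, 0],
  [30, -150, 0, 0, 0, 0],
  [30, -150, 0, 0, 0, 0],
  [30, -150, 0, 0, 0, 0],
])

```text
time_s: 13.9
tool_pos: [0.5038, 0.1336, 0.2276]
tool_rot: [-90.0, -0.2, -165.9]
force: [-0.3, -0.7, 0.3]
grip_width: 0.0638
```

Run:
```python
from h import *
print(tcp()); p,d=read_camera("wrist"); save("w13",p); ci=camera_info("wrist")
hsv=cv2.cvtColor(p,cv2.COLOR_RGB2HSV)
I=np.indices(d.shape)
k=(hsv[...,1]>200)&(hsv[...,0]>=12)&(hsv[...,0]<35)&(hsv[...,2]>200)
P,u,v=pts(d,ci,k); P0=P[(P[:,2]>.055)&(P[:,2]<.112)&(abs(P[:,0]-.57)<.1)&(abs(P[:,1]-.15)<.05)]
ax=np.array([.970,.2436]); t=(P0[:,:2]-[.6175,.162])@ax; 
for a in np.arange(-.11,.03,.02):
    s=(t>=a)&(t<a+.02); 
    if s.sum()>3: print(round(a,3),s.sum(),np.percentile(P0[s,2],[50,75,90]))
p,d=read_camera("scene"); save("s13",p,(300,160,460,300),4)
p,d=read_camera("scene"); save("s13f",p)
```

```text
(13.9, array([0.5038, 0.1336, 0.2276]), array([ -90.0197,   -0.1544, -165.8965]), array([-0.2678, -0.6559,  0.2913]), 0.06383254440092641)
-0.11 177 [0.0928 0.0934 0.0939]
-0.09 316 [0.0923 0.0928 0.0933]
-0.07 409 [0.0917 0.0922 0.0927]
-0.05 492 [0.0911 0.0916 0.0921]
-0.03 502 [0.0906 0.091  0.0914]
-0.01 129 [0.0901 0.0908 0.0913]
0.01 265 [0.0894 0.0899 0.0903]
```

View pics/w13.png

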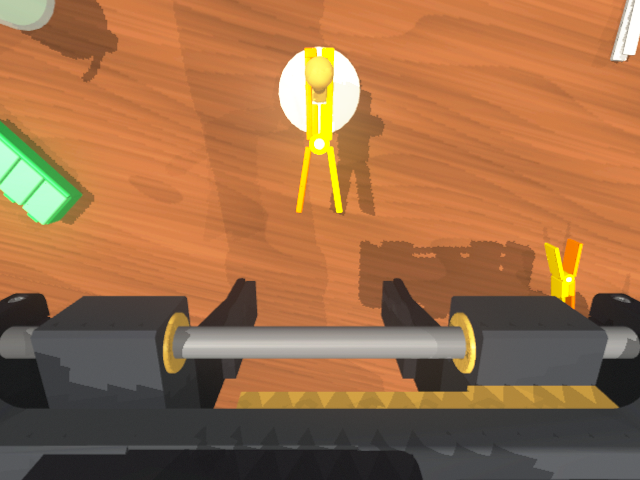

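View pics/s13.png

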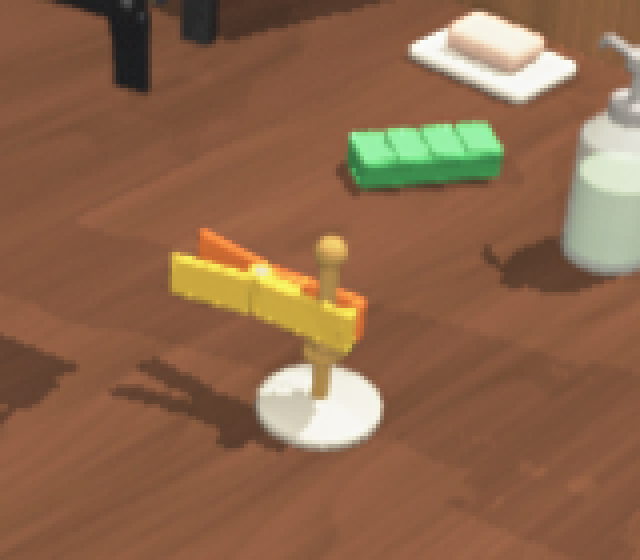

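View pics/s13f.png

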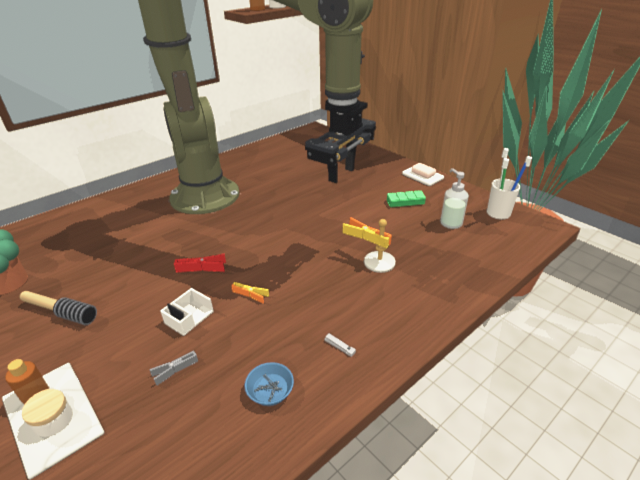

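move_arm([
  [30, 0, 0, 0, 0, 0],
  [60, 0, 0, 0, 0, 0],
  [60, 0, 0, 0, 0, 0],
  [60, 0, 0, 0, 0, 0],
  [60, 0, 0, 0, 0, 0],
  [60, 0, 0, 0, 0, 0],
  [60, 0, 0, 0, 0, 0],
  [60, 0, 0, 0, 0, 0],
  [60, 0, 0, 0, 0, 0],
  [60, 0, 0, 0, 0, 0],
  [60, 0, 0, 0, 0, 0],
  [60, 0, 0, 0, 0, 0],
  [60, 0, 0, 0, 0, 0],
  [60, 0, 0, 0, 0, 0],
])

```text
time_s: 15.22
tool_pos: [0.4461, 0.1193, 0.2295]
tool_rot: [-90.0, 0.0, -165.9]
force: [0.9, 0.4, 0.2]
grip_width: 0.0638
```

Run:
```python
from h import *
print(tcp()); p,d=read_camera("wrist"); save("w14",p); ci=camera_info("wrist")
hsv=cv2.cvtColor(p,cv2.COLOR_RGB2HSV)
k=(hsv[...,1]>200)&(hsv[...,0]>=12)&(hsv[...,0]<35)&(hsv[...,2]>200)
P,u,v=pts(d,ci,k); P0=P[(P[:,2]>.055)&(P[:,2]<.112)&(abs(P[:,0]-.57)<.1)&(abs(P[:,1]-.15)<.05)]
ax=np.array([.970,.2436]); t=(P0[:,:2]-[.6175,.162])@ax; 
for a in np.arange(-.11,.03,.02):
    s=(t>=a)&(t<a+.02); 
    if s.sum()>3: print(round(a,3),s.sum(),np.percentile(P0[s,2],[50,75,90]))
# table reference for tilt
w=(P[:,2]<0)
tm=np.zeros(d.shape,bool); tm[::6,::6]=1; Q,_,_=pts(d,ci,tm); Q=Q[abs(Q[:,2])<.006]; print("table fit",np.linalg.lstsq(np.c_[(Q[:,:2]-[.6175,.162])@ax,np.ones(len(Q))],Q[:,2],rcond=None)[0])
```

```text
(15.2167, array([0.4461, 0.1193, 0.2295]), array([ -89.9907,    0.0014, -165.8862]), array([0.9192, 0.3946, 0.1892]), 0.06378128147105737)
-0.11 231 [0.0928 0.0935 0.0941]
-0.09 439 [0.0924 0.0929 0.0934]
-0.07 612 [0.0917 0.0924 0.0929]
-0.05 594 [0.0914 0.0919 0.0925]
-0.03 644 [0.091  0.0915 0.0919]
-0.01 107 [0.0905 0.091  0.0914]
table fit [-0.0007  0.0008]
```

Run:
```python
from h import *
print(job.sign_off()); print(tcp()[0])
```

```text
the job is handed in; nothing more can be done
None
the job is handed in; nothing more can be done
```

The hair clip is on the brass stand, clipped around the post between the collar and the knob, and the job was handed in at about 15 s of the 54 s allowed.

- **What I did:** I took the larger yellow and orange clip out of the slot by its nose and laid it flat on the open shelf. After letting go, I took it again by its levers and squeezed it fully open (about 20.5 mm over both). I then slid it level onto the post until the post sat about 45 mm from the hinge, released it and backed the arm away.
- **Last checks:** The clip's top is at about z = 0.091–0.093 m, with its middle at about 78 mm on the free length of 50–112 mm. Its height did not drift over about 1.3 s with nothing touching it. In the last overall picture the pump, pill box, dish, nail clipper and look-alikes appear where they started.
- **Small deviations:** Depth readings show the clip tilted about 1.5°, nose slightly low, so it is not perfectly level. My position estimates for the stand differed from each other by 2–3 mm, which I corrected from close views before inserting. No check failed.

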